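Draw the dry spatula out through the drying box's narrow opening

TASK

In the white drying box, take the spatula from the bay with the round green marker; leave the other spatula, the beaker and the bottle where they are. It is longer than the opening between the clear covers, so tilt it and bring it out one end first, then finish with the gripper still holding it level and still above the box, both ends at least 5 cm above the covers; do not put it down.

Things in the scene. Friction and masses are not known exactly. Their poses are not given: they have to be found in the camera images.
- box: White drying box fixed to the bench: 245 mm along x, 350 along y, 56 high. Origin: centre of its underside; x roughly away from the robot, y roughly to its left (yaw within 0.25 rad). Walls and floor 5 mm thick. A wall at x = 0 parts two bays, each 115 wide (x), 340 long (y) inside. Clear rigid covers 4 mm thick (52 to 56 mm above the bench) close both ends, from |y| = 80 mm outwards, black inner edge.
- opening_near (a point): Centre of the near bay's opening (box x = -60 mm), level with the covers' top. The opening is 160 mm along the box's y and 115 mm along x: too small, even corner to corner, for a spatula to pass flat, and too narrow for a gripper opened very wide (45 mm is enough).
- opening_far (a point): The same for the far bay (box x = +60 mm).
- green_marker: Round green disc, 32 mm across, 6 mm high, fixed on the cover at the +y (left) end of one bay, centred on that bay 145 mm from the opening's centre: that bay's spatula is dry and is the one to take. Origin: centre of its underside.
- red_marker: Square red plate, 30 x 30 x 6 mm, fixed in the same way at the other bay: that bay's spatula must stay where it is. Origin: centre of its underside.
- spatula_near: Loose steel spatula, 220 mm long, 50 to 100 g, lying in the near bay roughly along the box's y, its middle up to 40 mm off the opening's centre. It rests on a blue grip sleeve at its middle, 50 x 16 wide x 20 mm high. Own x runs along it to the blade (20 wide, 4 thick), z up; rod 8 mm thick. Long axis 10 mm above the underside. Origin: underside of the sleeve's middle, on the bay's floor.
- spatula_near_grip (a point): Centre of that spatula's grip sleeve, on its long axis: the place to grip, 16 mm across; it balances within 10 mm of here.
- spatula_near_blade (a point): Tip of that spatula's blade, on its long axis, 110 mm from the grip centre.
- spatula_near_heel (a point): Other end (rod end) of that spatula, on its long axis, 110 mm from the grip centre.
- spatula_far: Loose steel spatula, 220 mm long, 50 to 100 g, lying in the far bay roughly along the box's y, its middle up to 40 mm off the opening's centre. It rests on a blue grip sleeve at its middle, 50 x 16 wide x 20 mm high. Own x runs along it to the blade (20 wide, 4 thick), z up; rod 8 mm thick. Long axis 10 mm above the underside. Origin: underside of the sleeve's middle, on the bay's floor.
- spatula_far_grip (a point): Centre of that spatula's grip sleeve, on its long axis: the place to grip, 16 mm across; it balances within 10 mm of here.
- spatula_far_blade (a point): Tip of that spatula's blade, on its long axis, 110 mm from the grip centre.
- spatula_far_heel (a point): Other end (rod end) of that spatula, on its long axis, 110 mm from the grip centre.
- beaker: Glass beaker, 84 mm across, 110 mm high, loose, to the right of the box. Origin: centre of its underside. Bystander.
- bottle: White bottle with blue cap, 64 mm across, 170 mm high, loose, to the left of the box. Origin: centre of its underside. Bystander.
Mind the look-alikes: they are no part of the job. What is shaped like the spatula_near but purple is not meant.

How it is judged:
By the outcome, as a careful person would: the job done as asked, in the order asked, and still so for the second after the job is handed in, while the arm keeps its last pose, push and grip.
It also fails if it takes over 42 s, if anything falls off the work surface, if the arm or the gripper's body presses on something with over 40 N, if the wrist force passes 120 N, or if a joint passes its speed limit or range.

ROBOT

A 6-joint arm with a two-finger parallel gripper is mounted at the origin on the work surface. World frame = base frame: x ahead of the robot, y to its left, z up, the work surface at z = 0. Lengths are in mm, angles in rad, forces in N, time in s.
With the tool pointing down it reaches from about 300 to 850 mm from the base axis. Payload 5.4 kg.
Tool frame: the origin (TCP) lies at the very end of the fingers, on their centre line; the grasp point (between the pads) lies 19 mm behind it (ctrl.pinch_z is the distance from the TCP to the grasp point, in mm); x points along the fingers, z is the direction in which the jaws open and shut, and the axes are right-handed (so a half turn about x gives the same grasp; the last joint's range is limited). The gripper opens to 85 mm and grips with 20 to 120 N. Pads are 22 mm wide; open, the fingers measure 114 mm over their backs; the gripper's body (76 mm by 85 mm) begins 54 mm behind the grasp point. The pads swing forward as they close: fully open they stand 13 mm farther back than shut.
Start: joints at [-1.36, 0.158, 1.597, -0, 1.386, -0.21], TCP at [234.857, -524.832, 231.299] pointing down, gripper open.
Joint ranges: [-2.91, 2.91], [-0.94, 2.29], [0.18, 2.7], [-1.29, 4.43], [0.17, 2.64], [-3, 3]. Speed limits (rad/s): [2.57, 2.57, 3.14, 3.14, 3.14, 3.14].

INTERFACE

Orientations are given as a 3x3 rotation matrix whose columns are the frame's x, y, z axes.
In Python, from bench import ctrl gives the robot as it stands.
- The arm moves only by the tool jog_arm, never from a script. Its argument "rows" is one flat list of numbers, 5 for each row, row after row: the shift along the world's x, y, z in m, then the turn about the world's z in rad, then the closure, from -1 (fully open) to 1 (shut), so that 0 is half open. A call has 1 to 12 rows; each row is the pose to reach, as a shift and turn from the pose commanded when the call began; what a row does not reach only later rows make up. A row lasts 1/12 s, in which the tool goes at most 41.7 mm and 7.16 degrees, less where a joint would pass 70% of its speed; a pose out of reach is approached as far as the arm can. A call with a gripper value outside its range is refused whole. The fingers move at their own pace and stop on an object; "squeeze" is the grip in N (left out, the last holds). Time passes only in rows, so rows that repeat a pose let the fingers close. It gives the time, the measured TCP pose, the force and the opening at its end, in the units of the state.
- ctrl.get_state(): the state, without advancing time (a new reading comes with each control period).
- ctrl.capture(name): name is "side" or "top"; returns a dict with "pixels" (420x560x3 uint8, blue, green, red), "fx", "fy", "cx", "cy" (pixels), "camera_from_world" (4x4, takes a point from world to camera coordinates). Camera axes: x right, y down, z forward; pixel columns grow to the right and rows downward; lengths in mm; the calibration is good to about 2 mm. A picture is of the moment at which its call begins. There is no depth.
- ctrl.hand_in(): hands the job in, once; it reports no verdict.
The state is a dict: "time": time; "qpos": joint angles; "dq": joint speeds; "tau": joint torques, N m; "eef_pos": TCP position; "tool_rot": TCP orientation; "wrist_force": force on the tool from outside, world axes, zero at the start; "ft_torque": the same for the moment, N m; "finger_gap": opening from 0.0 (shut) to 1.0 (fully open).
Only numpy, scipy, OpenCV 4.12 (cv2) and the standard library are available. Lean on these libraries where they do the work, as an engineer would, in place of code of your own. Each camera call takes 0.05 s, during which the arm holds its last target.

## Working session

There is one attempt and no reset: what is moved stays moved. The work goes in short steps, Python scripts to look and compute and a tool call to move; the robot and the scene stay as the last step left them, time stands still between calls to the robot, and variables do not carry over. Pictures are saved under pics/ and viewed, and the job is handed in when it is done.

Besides the shell and the picture viewer there is one more tool, called after "Call:" by a JSON object that holds its "api" and its "payload", one argument or row to a line. jog_arm: Moves the arm, as the interface text tells. Its arguments: {"type":"object","properties":{"rows":{"type":"array","items":{"type":"number"}},"squeeze":{"type":"number"}},"required":["rows"]}

```bash
mkdir -p pics; ls; cat > h.py <<'E'
import numpy as np, cv2
from bench import ctrl
def cap(n,f):
    c=ctrl.capture(n); cv2.imwrite('pics/'+f+'.png',c['pixels']); np.savez('pics/'+f+'.npz',**{k:np.array(v) for k,v in c.items()}); return c
def load(f): return dict(np.load('pics/'+f+'.npz'))
def ray(c,u,v,z):
    M=np.array(c['camera_from_world']); R=M[:3,:3]; t=M[:3,3]; o=-R.T@t
    d=R.T@np.array([(u-c['cx'])/c['fx'],(v-c['cy'])/c['fy'],1]); return o+d*(z-o[2])/d[2]
def proj(c,p):
    M=np.array(c['camera_from_world']); q=M[:3,:3]@np.array(p)+M[:3,3]; return c['fx']*q[0]/q[2]+c['cx'],c['fy']*q[1]/q[2]+c['cy']
E
python3 - <<'E'
from h import *
for n in('top','side'):
    c=cap(n,n+'0'); M=np.array(c['camera_from_world']); print(n,c['fx'],-M[:3,:3].T@M[:3,3])
s=ctrl.get_state(); print(s, ctrl.pinch_z)
E
```

```text
pics
top 428.4597481340967 [ 367.14200058  -56.64184554 1145.86413828]
side 466.3019205763515 [ 162.46941575  966.32083738 1102.88208733]
{'time': 0.1, 'qpos': array([-1.36009503e+00,  1.58992547e-01,  1.59809017e+00,  2.10654657e-05,
        1.38620399e+00, -2.10108864e-01]), 'dq': array([-0.00097749, -0.00198072, -0.00346611, -0.0002723 ,  0.0013924 ,
        0.00035949]), 'tau': array([-3.77425422e-04, -3.96992648e+01, -3.32336998e+01, -2.74412623e-04,
        4.21906851e-03,  7.66373205e-06]), 'eef_pos': array([ 234.755515  , -524.31119964,  230.41977538]), 'tool_rot': array([[-3.34054540e-04,  9.12759940e-01,  4.08496243e-01],
       [ 1.66092002e-03,  4.08496209e-01, -9.12758505e-01],
       [-9.99998565e-01,  3.73568467e-04, -1.65248127e-03]]), 'wrist_force': array([ 0.1497603 , -0.81018039,  0.42268964]), 'ft_torque': array([ 0.02094892, -0.01096044,  0.08568914]), 'finger_gap': 0.9990421609102296} 18.700000000000003
```

View pics/top0.png

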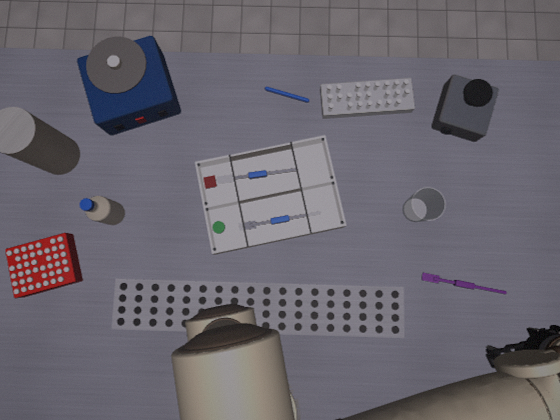

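View pics/side0.png

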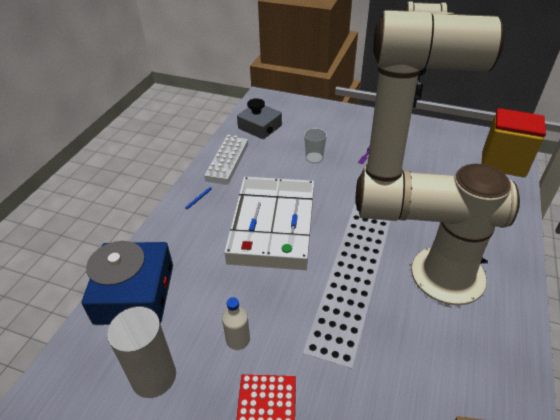

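The top view shows the green disc at (219,227) on the near (lower) bay and the red square at (210,182) on the far bay. The near spatula's sleeve is at about (280,219), with its blade to the left at about (247,225). I'll measure these now.

```bash
python3 - <<'E'
from h import *
for n,(x0,x1,y0,y1) in {'top':(180,360,120,270),'side':(215,330,165,280)}.items():
    c=load(n+'0'); im=c['pixels']; hsv=cv2.cvtColor(im,cv2.COLOR_BGR2HSV)
    for nm,lo,hi,z in(('green',(45,90,40),(85,255,255),62),('red',(0,110,40),(8,255,255),62),('red2',(172,110,40),(180,255,255),62),('blue',(100,130,50),(125,255,255),25)):
        m=cv2.inRange(hsv,lo,hi); k=np.zeros_like(m); k[y0:y1,x0:x1]=m[y0:y1,x0:x1]
        N,l,s,ce=cv2.connectedComponentsWithStats(k)
        for i in range(1,N):
            if s[i,4]>15:
                p=np.argwhere(l==i)[:,::-1].astype(np.float32); print(n,nm,s[i],ce[i].round(1),ray(c,*ce[i],z).round(1),cv2.minAreaRect(p))
    # white box corner rect
    cv2.imwrite(f'pics/{n}z.png',cv2.resize(im[y0:y1,x0:x1],None,fx=4.4 if n=='top' else 5,fy=4.4 if n=='top' else 5,interpolation=cv2.INTER_CUBIC)[:600,:800])
c=load('top0'); 
E
```

```text
top green [213 221  12  12 105] [218.3 226.8] [469.3 104.9  62. ] ((218.3000030517578, 226.60000610351562), (11.180339813232422, 10.733125686645508), 63.43495178222656)
top red2 [204 176  12  12  87] [209.6 181.2] [586.6 133.   62. ] ((209.69232177734375, 181.4615478515625), (10.59027099609375, 10.590271949768066), 78.69007110595703)
top blue [249 171  17   7  90] [256.9 173.9] [617.4  13.8  25. ] ((256.9846496582031, 173.87693786621094), (5.209458351135254, 16.620655059814453), 82.87498474121094)
top blue [271 216  18   8  92] [279.4 219.2] [497.1 -49.8  25. ] ((279.5192565917969, 219.09617614746094), (5.0990190505981445, 17.45433235168457), 78.69007110595703)
side green [282 244  10   8  66] [286.5 247.6] [466.5 103.4  62. ] ((286.5, 247.5), (7.0, 9.0), 90.0)
side red [242 241  10   8  68] [246.4 244.8] [583.2 131.4  62. ] ((246.5, 244.5), (7.0, 9.0), 90.0)
side blue [292 214   5  12  45] [293.9 219.3] [494.2 -50.3  25. ] ((294.0, 219.5), (11.0, 4.0), 90.0)
side blue [249 219   7  12  55] [252.2 224.4] [614.1  14.8  25. ] ((252.20001220703125, 224.39999389648438), (4.427188396453857, 12.016654968261719), 18.43494987487793)
```

```bash
python3 - <<'E'
from h import *
c=load('top0'); im=c['pixels'];
cv2.imwrite('pics/tz.png',cv2.resize(im[130:260,190:355],None,fx=4.6,fy=4.6,interpolation=cv2.INTER_CUBIC))
E
```

```text
(no output)
```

View pics/tz.png

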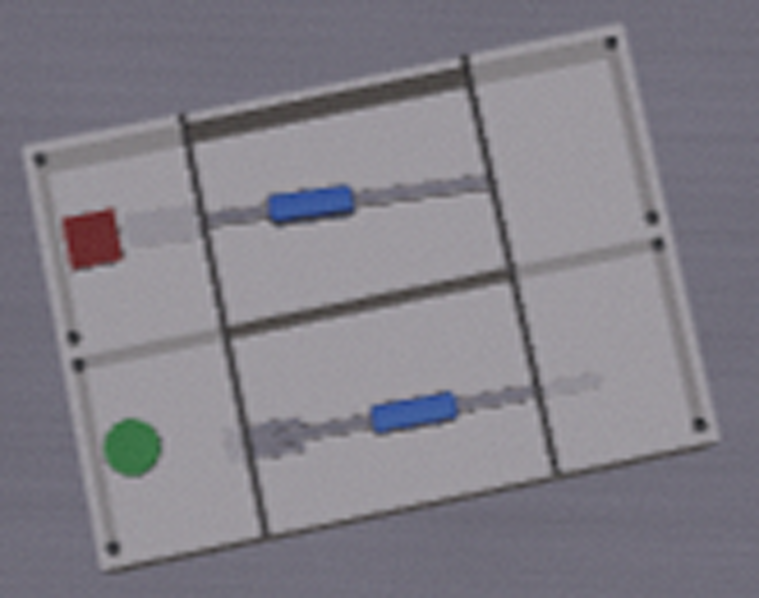

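```bash
python3 - <<'E'
from h import *
c=load('top0'); g=lambda u,v,z: ray(c,(u+.5)/4.6+190-.5,(v+.5)/4.6+130-.5,z)[:2]
def ang(a,b): d=b-a; return np.degrees(np.arctan2(-d[0],d[1])).round(2), np.hypot(*d).round(1)
print('near screws',ang(g(700,425,56),g(113,548,56)))
print('far screws',ang(g(611,42,56),g(40,159,56)))
print('bottom edge',ang(g(717,440,56),g(103,571,56)))
print('left edge inner of cover -y / +y (near bay end) lines')
A,B=g(467,57,56),g(558,475,56); C,D=g(183,116,56),g(266,537,56)
for a,b in((A,B),(C,D)): d=a-b; print(np.degrees(np.arctan2(d[1],d[0])),np.hypot(*d))
print('centre box',(A+B+C+D)/4)
m=(g(227,330,56)+g(511,272,56))/2; print('mid wall',m)
print('spat',ang(g(600,380,15),g(262,440,15)),g(600,380,15),g(413,412,25))
im=c['pixels'];hsv=cv2.cvtColor(im,cv2.COLOR_BGR2HSV); m=cv2.inRange(hsv,(100,110,50),(125,255,255));k=np.zeros_like(m);k[210:230,265:295]=m[210:230,265:295]
p=np.argwhere(k)[:,::-1].astype(float); q=np.array([ray(c,*a,25)[:2] for a in p]); d=q-q.mean(0); w,v=np.linalg.eigh(d.T@d); print('sleeve',q.mean(0),ang(np.zeros(2),v[:,1]*np.sign(v[1,1])))
E
```

```text
near screws (np.float64(13.41), np.float64(331.9))
far screws (np.float64(13.41), np.float64(332.0))
bottom edge (np.float64(13.6), np.float64(347.0))
left edge inner of cover -y / +y (near bay end) lines
13.240517051095605 244.21823112109692
13.336402620345915 244.10065660559408
centre box [560.13163442 -22.79273157]
mid wall [555.58131745 -23.58408047]
spat (np.float64(11.67), np.float64(198.3)) [ 519.8568967  -157.19770724] [497.15933868 -49.64625751]
sleeve [497.30986922 -49.82593328] (np.float64(12.16), np.float64(1.0))
```

Call:
{"api": "jog_arm", "payload": {
  "rows": [0.02,0.037,0,0.11,0,0.04,0.073,0,0.22,0,0.06,0.11,0,0.33,0,0.08,0.146,0,0.44,0,0.1,0.183,0,0.55,0,0.12,0.219,0,0.66,0,0.14,0.255,0,0.77,0,0.16,0.292,0,0.88,0,0.18,0.328,0,0.99,0,0.2,0.365,0,1.1,0,0.22,0.4,0,1.21,0,0.24,0.437,0,1.3,0]
}}

```text
time: 1.1
eef_pos: [475.1, -86.2, 231.1]
tool_rot: [[-0.0, -0.155, 0.988], [-0.0, 0.988, 0.155], [-1.0, -0.0, -0.0]]
wrist_force: [0.6, -0.7, 0.5]
finger_gap: 0.498
```

Call:
{"api": "jog_arm", "payload": {
  "rows": [0.01,0.018,-0.02,0.03,0,0.021,0.037,-0.05,0.059,0,0.021,0.037,-0.08,0.059,0,0.021,0.037,-0.1,0.059,0,0.021,0.037,-0.11,0.059,0,0.021,0.037,-0.11,0.059,0,0.021,0.037,-0.11,0.059,0]
}}

```text
time: 1.68
eef_pos: [495.7, -51.4, 121.6]
tool_rot: [[-0.0, -0.207, 0.978], [0.0, 0.978, 0.207], [-1.0, 0.0, -0.0]]
wrist_force: [1.1, -1.1, 0.4]
finger_gap: 0.5
```

```bash
python3 - <<'E'
from h import *
s=ctrl.get_state(); print(s['time'],s['eef_pos'],s['tool_rot'].round(3),s['wrist_force'],s['finger_gap'],ctrl.pinch_z)
a=cap('top','t1')['pixels'];b=cap('side','s1')['pixels']
cv2.imwrite('pics/z1.png',np.hstack([cv2.resize(x,(400,400)) for x in (a[120:270,190:340],b[140:280,200:340])]))
E
```

```text
1.6833 [495.73395504 -51.41426424 121.61814281] [[-0.    -0.207  0.978]
 [ 0.     0.978  0.207]
 [-1.     0.    -0.   ]] [ 1.10911665 -1.13202048  0.37563988] 0.49991290174799985 18.700000000000003
```

View pics/z1.png

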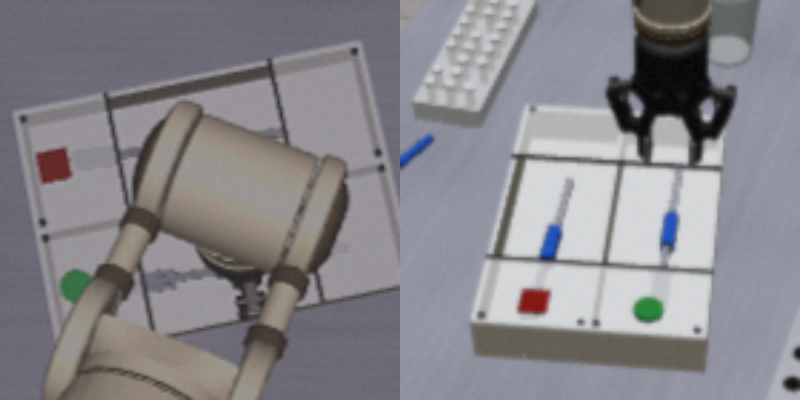

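Call:
{"api": "jog_arm", "payload": {
  "rows": [0,0.001,-0.03,0,0,0,0.001,-0.06,0,0,0,0.001,-0.085,0,0,0,0.001,-0.1,0,0,0,0.001,-0.112,0,0,0,0.001,-0.112,0,0,0,0.001,-0.112,0,0],
  "squeeze": 30
}}

```text
time: 2.37
eef_pos: [496.5, -50.7, 10.3]
tool_rot: [[0.001, -0.207, 0.978], [-0.0, 0.978, 0.207], [-1.0, -0.001, 0.001]]
wrist_force: [-0.1, 0.2, 1.1]
finger_gap: 0.503
```

Call:
{"api": "jog_arm", "payload": {
  "rows": [0,0,0,0,0.3,0,0,0,0,0.5,0,0,0,0,0.7,0,0,0,0,0.9,0,0,0,0,1,0,0,0,0,1,0,0,0,0,1,0,0,0,0,1]
}}

```text
time: 3.03
eef_pos: [497.1, -50.7, 11.0]
tool_rot: [[0.003, -0.208, 0.978], [-0.001, 0.978, 0.208], [-1.0, -0.002, 0.003]]
wrist_force: [-1.1, -0.8, 6.9]
finger_gap: 0.179
```

```bash
python3 - <<'E'
from h import *
a=cap('top','t2')['pixels'];b=cap('side','s2')['pixels']
cv2.imwrite('pics/z2.png',np.hstack([cv2.resize(x,(400,400)) for x in (a[120:270,190:340],b[140:280,200:340])]))
E
```

```text
(no output)
```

View pics/z2.png

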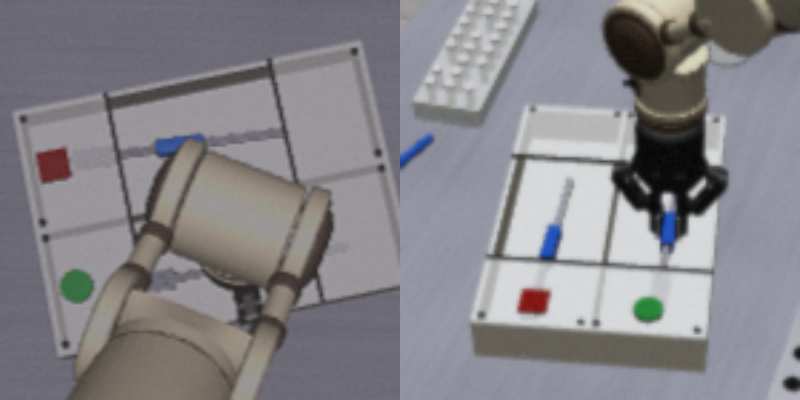

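Call:
{"api": "jog_arm", "payload": {
  "rows": [0,0,0.004,0,1,0,0,0.008,0,1,0,0,0.008,0.01,1,0.002,-0.008,0.008,0.02,1,0.004,-0.016,0.008,0.025,1,0.006,-0.025,0.008,0.025,1,0.008,-0.035,0.008,0.025,1,0.008,-0.035,0.008,0.025,1,0.008,-0.035,0.008,0.025,1]
}}

```text
time: 3.88
eef_pos: [503.8, -86.1, 17.2]
tool_rot: [[-0.0, -0.23, 0.973], [0.0, 0.973, 0.23], [-1.0, 0.0, -0.0]]
wrist_force: [-0.1, 0.1, -0.1]
finger_gap: 0.177
```

```bash
python3 - <<'E'
from h import *
a=cap('top','t3')['pixels'];b=cap('side','s3')['pixels']
cv2.imwrite('pics/z3.png',np.hstack([cv2.resize(x,(400,400)) for x in (a[120:270,190:340],b[140:280,200:340])]))
E
```

```text
(no output)
```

View pics/z3.png

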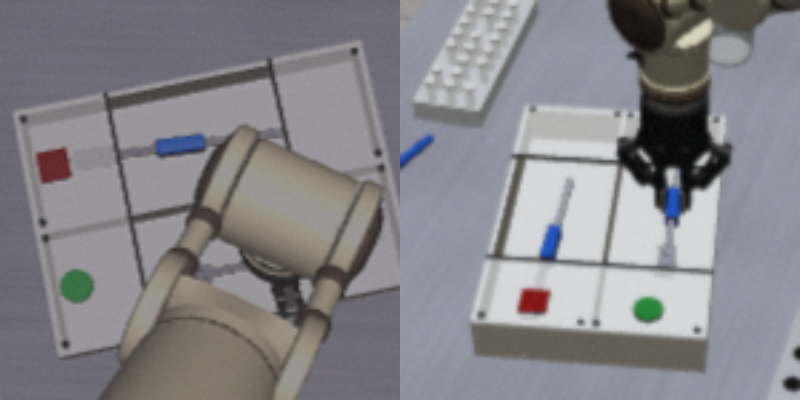

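```bash
cat >> h.py <<'E'
def bx(p):
    d=np.array(p[:2])-np.array([501.8,-36.9]); a=.234; return np.array([d@[np.cos(a),np.sin(a)], d@[-np.sin(a),np.cos(a)]]).round(1)
E
python3 - <<'E'
from h import *
s=ctrl.get_state(); print(s['eef_pos'],bx(s['eef_pos']))
b=load('s3')['pixels']; cv2.imwrite('pics/z3b.png',cv2.resize(b[195:255,270:330],None,fx=10,fy=10,interpolation=cv2.INTER_CUBIC))
E
```

```text
[503.40994104 -85.15488018  17.07982138] [ -9.6 -47.3]
```

View pics/z3b.png

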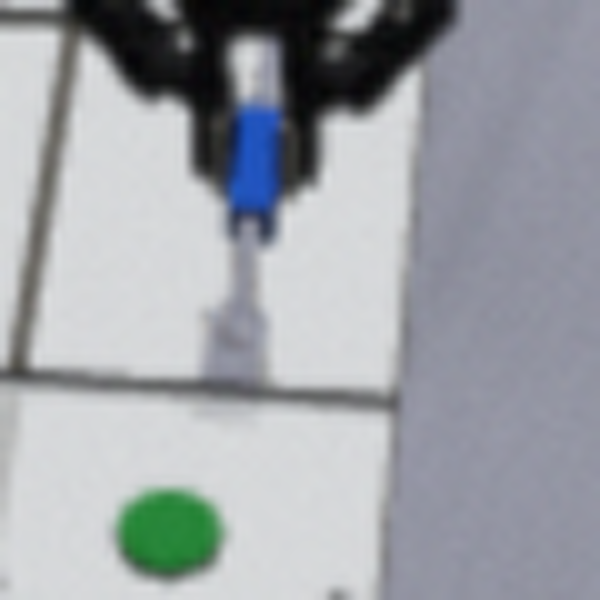

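```bash
python3 - <<'E'
from h import *
c=load('s3')
for u,v,z in((293,236.2,22),(294.5,216.2,33),(294.5,219,13),(293.3,233.5,56),(295.7,205.5,33)): print(u,v,z,bx(ray(c,u,v,z)))
E
```

```text
293 236.2 22 [-13.8  60.5]
294.5 216.2 33 [-11.8 -17.8]
294.5 219 13 [-11.3 -24.8]
293.3 233.5 56 [-16.4  80.5]
295.7 205.5 33 [-11.4 -68.5]
```

Call:
{"api": "jog_arm", "payload": {
  "rows": [0,0,0.006,0,1,0,0,0.012,0,1,0,0,0.018,0,1,0,0,0.023,0,1,0,0,0.026,0,1,0,0,0.029,0,1,0,0,0.032,0,1,0,0,0.032,0,1]
}}

```text
time: 4.65
eef_pos: [503.3, -85.2, 49.0]
tool_rot: [[-0.001, -0.232, 0.973], [0.0, 0.973, 0.232], [-1.0, 0.0, -0.001]]
wrist_force: [2.8, -1.7, -6.7]
finger_gap: 0.177
```

```bash
python3 - <<'E'
from h import *
b=cap('side','s4')['pixels']; cv2.imwrite('pics/z4.png',cv2.resize(b[185:255,260:330],None,fx=8,fy=8,interpolation=cv2.INTER_CUBIC))
E
```

```text
(no output)
```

View pics/z4.png

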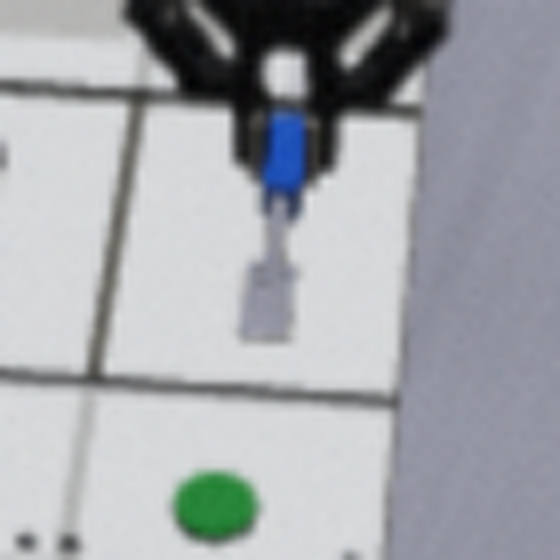

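Call:
{"api": "jog_arm", "payload": {
  "rows": [0,0,0.002,0,1,0,0,0.004,0,1,0,0,0.006,0,1,0,0,0.008,0,1,0,0,0.008,0,1]
}}

```text
time: 5.12
eef_pos: [502.7, -84.6, 57.1]
tool_rot: [[-0.002, -0.232, 0.973], [0.001, 0.973, 0.232], [-1.0, 0.002, -0.002]]
wrist_force: [-1.1, -0.4, -7.1]
finger_gap: 0.176
```

```bash
python3 - <<'E'
from h import *
c=cap('side','s5');b=c['pixels']; cv2.imwrite('pics/z5.png',cv2.resize(b[185:255,260:330],None,fx=8,fy=8,interpolation=cv2.INTER_CUBIC))
E
```

```text
(no output)
```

View pics/z5.png

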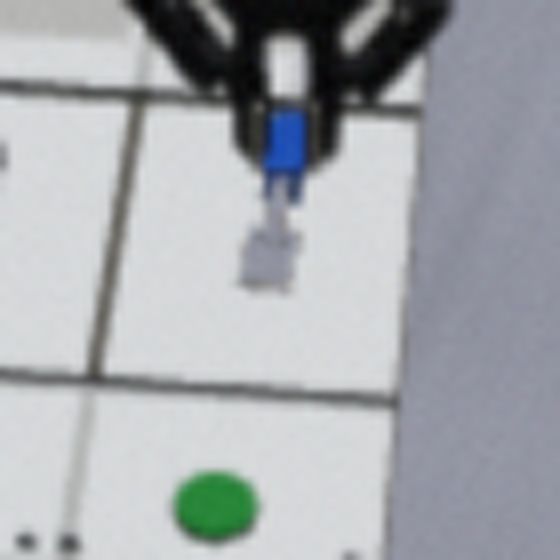

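```bash
cat >> h.py <<'E'
def w(b,z):
    a=.234; return [501.8+b[0]*np.cos(a)-b[1]*np.sin(a),-36.9+b[0]*np.sin(a)+b[1]*np.cos(a),z]
E
python3 - <<'E'
from h import *
c=load('s5')
for t in range(0,50,5):
    r=np.radians(t); print(t,np.round(proj(c,w((-11,-46+110*np.cos(r)),61+110*np.sin(r))),1))
c=load('s4')
for t in range(0,50,5):
    r=np.radians(t); print(t,np.round(proj(c,w((-11,-46+110*np.cos(r)),53+110*np.sin(r))),1))
E
```

```text
0 [292.  228.4]
5 [292.1 226.1]
10 [292.1 223.7]
15 [292.2 221. ]
20 [292.3 218.2]
25 [292.4 215.3]
30 [292.5 212.3]
35 [292.7 209.2]
40 [292.9 206. ]
45 [293.1 202.9]
0 [292.  230.2]
5 [292.  227.9]
10 [292.1 225.5]
15 [292.2 222.9]
20 [292.3 220.1]
25 [292.4 217.2]
30 [292.5 214.2]
35 [292.7 211.1]
40 [292.8 207.9]
45 [293.  204.8]
```

Call:
{"api": "jog_arm", "payload": {
  "rows": [0,0,0.002,0,1,0,0,0.004,0,1,0,0,0.006,0,1,0,0,0.007,0,1,0,0,0.007,0,1]
}}

```text
time: 5.58
eef_pos: [503.7, -84.8, 64.6]
tool_rot: [[0.0, -0.232, 0.973], [0.001, 0.973, 0.232], [-1.0, 0.001, 0.0]]
wrist_force: [-0.6, 0.7, -7.2]
finger_gap: 0.176
```

```bash
python3 - <<'E'
from h import *
c=cap('side','s6');b=c['pixels']; cv2.imwrite('pics/z6.png',cv2.resize(b[185:255,260:330],None,fx=8,fy=8,interpolation=cv2.INTER_CUBIC))
E
```

```text
(no output)
```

View pics/z6.png

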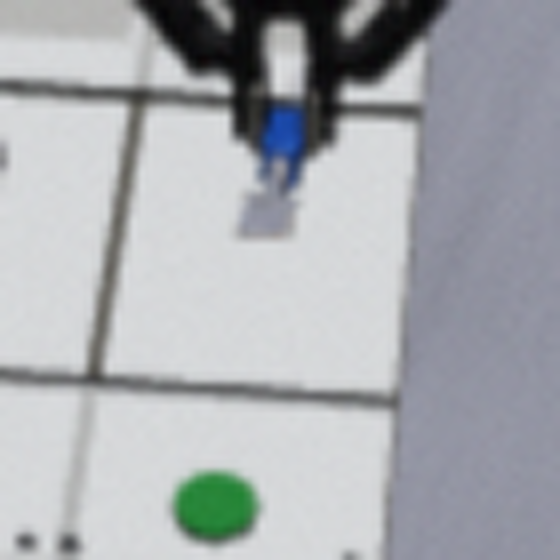

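Call:
{"api": "jog_arm", "payload": {
  "rows": [-0.0023,0.0097,0.002,0,1,-0.0046,0.0194,0.006,0,1,-0.007,0.029,0.01,0,1,-0.009,0.039,0.014,0,1,-0.0115,0.0485,0.018,0,1,-0.014,0.058,0.022,0,1,-0.016,0.068,0.026,0,1,-0.0185,0.078,0.031,0,1,-0.0195,0.082,0.034,0,1,-0.0195,0.082,0.034,0,1]
}}

```text
time: 6.47
eef_pos: [484.4, -2.2, 99.1]
tool_rot: [[0.001, -0.233, 0.972], [-0.0, 0.972, 0.233], [-1.0, -0.001, 0.001]]
wrist_force: [0.7, 0.2, -1.1]
finger_gap: 0.178
```

```bash
python3 - <<'E'
from h import *
s=ctrl.get_state(); print(bx(s['eef_pos']))
a=cap('top','t7')['pixels'];c=cap('side','s7');b=c['pixels']; cv2.imwrite('pics/z7.png',np.hstack([cv2.resize(x,(400,400),interpolation=cv2.INTER_CUBIC) for x in (a[120:270,190:340],b[170:270,240:340])]))
E
```

```text
[-8.9 37.8]
```

View pics/z7.png

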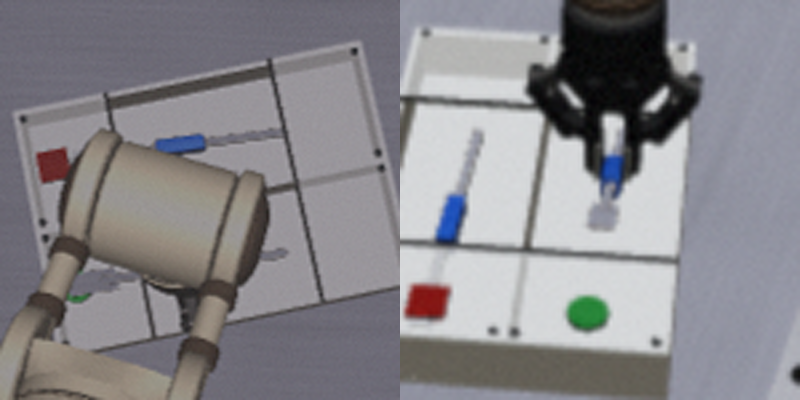

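Call:
{"api": "jog_arm", "payload": {
  "rows": [0,0,0.012,0,1,0,0,0.024,0,1,0,0,0.036,0,1,0,0,0.042,0,1,0.003,-0.012,0.042,0,1,0.006,-0.024,0.042,0,1,0.009,-0.036,0.042,0,1,0.01,-0.042,0.042,0,1,0.01,-0.042,0.035,0,1,0.01,-0.042,0.025,0,1,0.01,-0.042,0.018,0,1,0.01,-0.042,0.018,0,1]
}}

```text
time: 7.57
eef_pos: [492.1, -44.2, 113.4]
tool_rot: [[-0.005, -0.232, 0.973], [0.002, 0.973, 0.232], [-1.0, 0.003, -0.004]]
wrist_force: [-0.5, 0.6, -0.0]
finger_gap: 0.174
```

```bash
python3 - <<'E'
from h import *
s=ctrl.get_state(); print(bx(s['eef_pos']))
a=cap('top','t8')['pixels'];c=cap('side','s8');b=c['pixels']; cv2.imwrite('pics/z8.png',np.hstack([cv2.resize(x,(400,400),interpolation=cv2.INTER_CUBIC) for x in (a[120:270,190:340],b[170:270,240:340])]))
E
```

```text
[-11.1  -4.9]
```

View pics/z8.png

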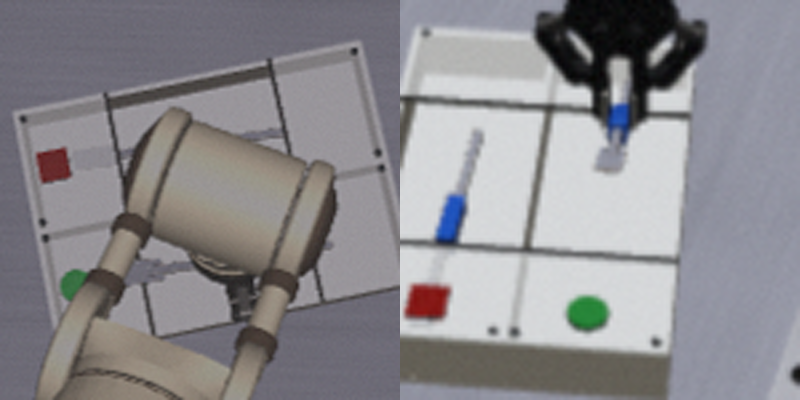

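Call:
{"api": "jog_arm", "payload": {
  "rows": [0,0,-0.005,0,1,0,0,-0.01,0,1,0,0,-0.015,0,1,0,0,-0.02,0,1,0,0,-0.025,0,1,0,0,-0.03,0,1,0,0,-0.035,0,1,0,0,-0.035,0,1]
}}

```text
time: 8.33
eef_pos: [493.8, -45.3, 80.2]
tool_rot: [[-0.001, -0.232, 0.973], [-0.0, 0.973, 0.232], [-1.0, -0.0, -0.001]]
wrist_force: [1.1, 0.6, 1.4]
finger_gap: 0.177
```

```bash
python3 - <<'E'
from h import *
s=ctrl.get_state(); print(bx(s['eef_pos']))
a=cap('top','t9')['pixels'];c=cap('side','s9');b=c['pixels']; cv2.imwrite('pics/z9.png',np.hstack([cv2.resize(x,(400,400),interpolation=cv2.INTER_CUBIC) for x in (a[120:270,190:340],b[170:270,240:340])]))
E
```

```text
[-9.7 -6.3]
```

View pics/z9.png

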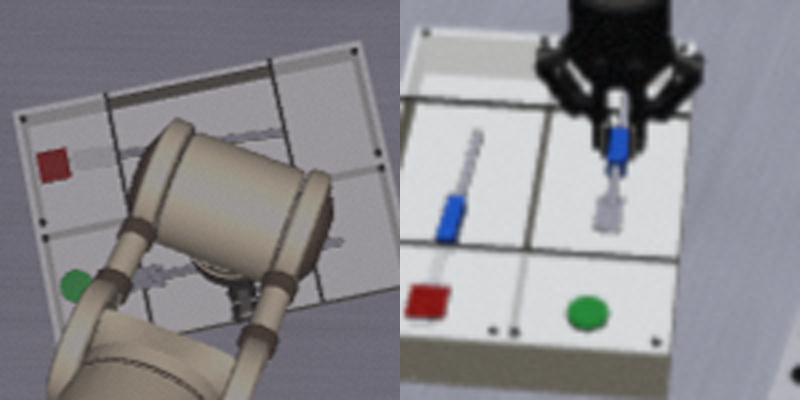

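Levelling is under way: the heel is on the cover and the blade is coming down. I'll keep lowering.

Call:
{"api": "jog_arm", "payload": {
  "rows": [0,0,-0.004,0,1,0,0,-0.008,0,1,0,0,-0.012,0,1,0,0,-0.016,0,1,0,0,-0.019,0,1,0,0,-0.019,0,1]
}}

```text
time: 8.93
eef_pos: [493.7, -45.1, 61.4]
tool_rot: [[-0.001, -0.232, 0.973], [0.0, 0.973, 0.232], [-1.0, 0.0, -0.001]]
wrist_force: [-0.4, 1.3, 1.8]
finger_gap: 0.177
```

Call:
{"api": "jog_arm", "payload": {
  "rows": [0,0,-0.002,0,1,0,0,-0.004,0,1,0,0,-0.004,0,1]
}}

```text
time: 9.18
eef_pos: [494.1, -45.1, 58.1]
tool_rot: [[-0.0, -0.232, 0.973], [0.0, 0.973, 0.232], [-1.0, 0.0, -0.0]]
wrist_force: [0.1, 1.6, 3.1]
finger_gap: 0.179
```

```bash
python3 - <<'E'
from h import *
s=ctrl.get_state(); print(bx(s['eef_pos']))
a=cap('top','t10')['pixels'];c=cap('side','s10');b=c['pixels']; cv2.imwrite('pics/z10.png',np.hstack([cv2.resize(x,(400,400),interpolation=cv2.INTER_CUBIC) for x in (a[120:270,190:340],b[170:270,240:340])]))
E
```

```text
[-9.4 -6.2]
```

View pics/z10.png

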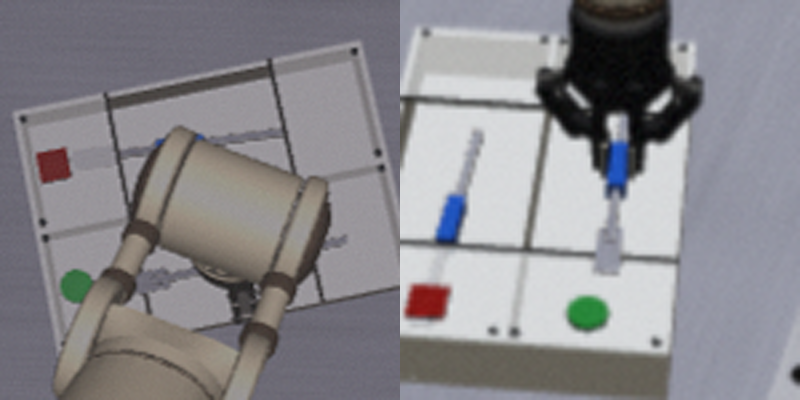

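Call:
{"api": "jog_arm", "payload": {
  "rows": [0,0,-0.001,0,1,0,0,-0.002,0,1,0,0,-0.002,0,1]
}}

```text
time: 9.53
eef_pos: [494.3, -45.1, 57.6]
tool_rot: [[-0.001, -0.232, 0.973], [0.0, 0.973, 0.232], [-1.0, 0.0, -0.001]]
wrist_force: [-5.3, 2.7, 12.5]
finger_gap: 0.173
```

Call:
{"api": "jog_arm", "payload": {
  "rows": [0,0,-0.001,0,1,0,0,-0.001,0,1]
}}

```text
time: 9.7
eef_pos: [494.3, -45.1, 57.5]
tool_rot: [[-0.001, -0.232, 0.973], [0.0, 0.973, 0.232], [-1.0, 0.0, -0.001]]
wrist_force: [-8.9, 3.8, 21.6]
finger_gap: 0.179
```

Force rose to 21.6 N with no further motion, so both ends are seated on the covers. That means the spatula is level, and I'll lift it.

Call:
{"api": "jog_arm", "payload": {
  "rows": [0,0,0.006,0,1,0,0,0.015,0,1,0,0,0.027,0,1,0,0,0.04,0,1,0,0,0.055,0,1,0,0,0.07,0,1,0,0,0.085,0,1,0,0,0.1,0,1,0,0,0.11,0,1,0,0,0.115,0,1,0,0,0.115,0,1,0,0,0.115,0,1]
}}

```text
time: 10.7
eef_pos: [493.9, -45.2, 169.8]
tool_rot: [[-0.001, -0.232, 0.973], [0.0, 0.973, 0.232], [-1.0, 0.0, -0.001]]
wrist_force: [-0.4, 1.0, -1.6]
finger_gap: 0.176
```

```bash
python3 - <<'E'
from h import *
s=ctrl.get_state(); print(bx(s['eef_pos']))
a=cap('top','t11')['pixels'];c=cap('side','s11');b=c['pixels']; cv2.imwrite('pics/z11.png',np.hstack([cv2.resize(x,(400,400),interpolation=cv2.INTER_CUBIC) for x in (a[120:270,190:340],b[160:260,230:330])]))
cv2.imwrite('pics/z11s.png',b)
c=load('s11'); 
for y in(104,-116): print(np.round(proj(c,w((-10,y),178)),1), np.round(proj(load('t11'),w((-10,y),178)),1))
E
```

```text
[-9.6 -6.2]
[290.5 210.1] [229.7 222.9]
[296.9 162.3] [324.3 203.2]
```

View pics/z11.png

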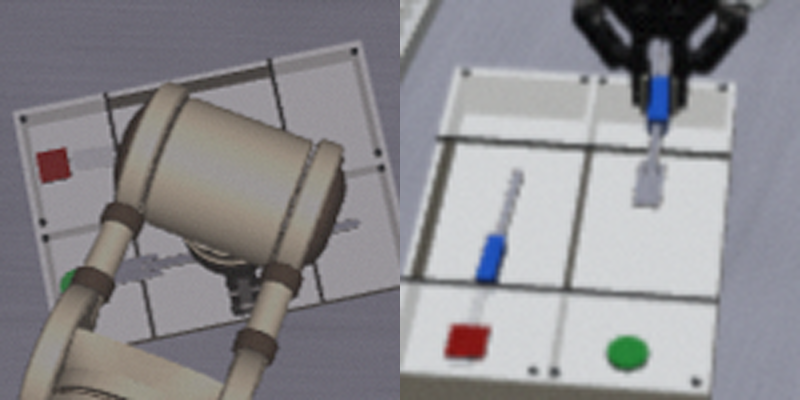

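View pics/z11s.png

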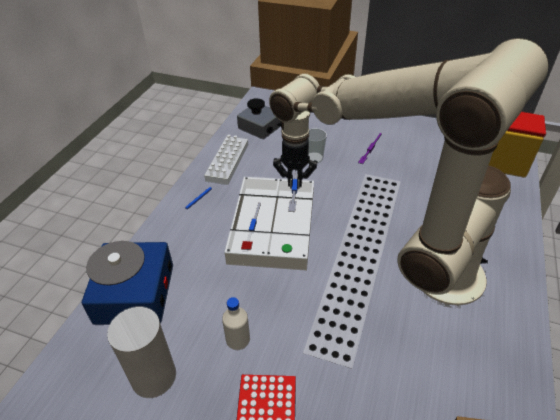

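The side view shows the blade tip at about (292,212), where a level spatula predicts about (291,211). The top view shows the heel at about (324,203), which also matches. I'll check for any drift, then hand in.

Call:
{"api": "jog_arm", "payload": {
  "rows": [0,0,0.006,0,1,0,0,0.006,0,1,0,0,0.006,0,1,0,0,0.006,0,1,0,0,0.006,0,1,0,0,0.006,0,1]
}}

```text
time: 11.3
eef_pos: [494.1, -45.2, 176.1]
tool_rot: [[-0.0, -0.232, 0.973], [0.0, 0.973, 0.232], [-1.0, 0.0, -0.0]]
wrist_force: [-0.3, -0.1, -0.7]
finger_gap: 0.173
```

```bash
python3 - <<'E'
from h import *
a=cap('top','t12')['pixels'];c=cap('side','s12');b=c['pixels']
# tip row in side, level prediction
for y in (104,):
  for t in(-5,0,5):
    r=np.radians(t); print(t,np.round(proj(c,w((-10,-6+110*np.cos(r)),178+110*np.sin(r))),1))
cv2.imwrite('pics/z12.png',cv2.resize(b[170:225,270:325],None,fx=10,fy=10,interpolation=cv2.INTER_CUBIC))
# others moved?
def blue(f):
    hsv=cv2.cvtColor(load(f)['pixels'],cv2.COLOR_BGR2HSV); m=cv2.inRange(hsv,(100,130,50),(125,255,255)); o=[]
    for x0,x1,y0,y1 in((240,265,205,240),(222,245,290,312)):
        q=np.argwhere(m[y0:y1,x0:x1]); o.append((q.mean(0)[::-1]+[x0,y0]).round(1))
    return o
print(blue('side0'),blue('s12'))
E
```

```text
-5 [290.5 212.4]
0 [290.5 210.1]
5 [290.5 207.6]
[array([252.2, 224.4]), array([232.4, 303.1])] [array([252.3, 224.4]), array([232.4, 303.2])]
```

View pics/z12.png

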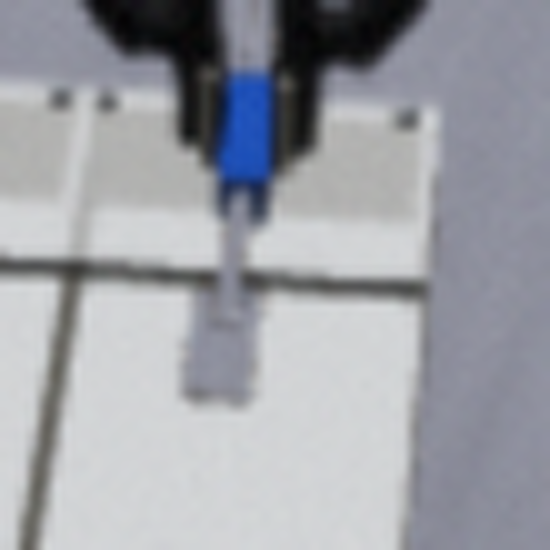

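The tip is at row 170 + 40 = 210.0, and a level spatula predicts 210.1. The other items haven't moved, so I'm handing in.

```bash
python3 -c "
from bench import ctrl; print(ctrl.hand_in())"
```

```text
the job is handed in; nothing more can be done
None
```

The spatula from the green-marked (near) bay is out of the box, and the gripper is holding it level above the opening. I handed the job in at about 11.4 s.

- **How it came out:** I gripped the sleeve and slid the spatula so its heel was under the right-hand cover. Lifting against the cover's edge turned it in the grip to about 23°, and I drew it out blade first. To level it, I pressed both ends onto the cover tops and then lifted it straight up.
- **Last checks:**
  - **Level and height:** The blade tip is at image row 210.0 against 210.1 predicted for a level spatula at about 178 mm. That puts both ends about 12 cm above the covers. In the picture before the last 6 mm lift, the heel also matched the level prediction.
  - **Grip:** The gripper was still holding the sleeve, at about 15 mm opening, with under 1 N on the wrist.
  - **Other items:** The far spatula and the bottle are within 0.1 pixel of where they started. The beaker looks unmoved in the pictures, but I didn't measure it.
- **Forces:** The highest wrist force I read was about 22 N upward, during the levelling press.
- **Disagreement:** The two cameras differed by about 3 mm in x, so I used the average; the grip succeeded first time.

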